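# Make up two centrifuge kits in keyed trays

## Robot

A 7-joint arm with a two-finger parallel gripper is mounted at the origin on the work surface. World frame = base frame: x ahead of the robot, y to its left, z up, the work surface at z = 0. Lengths are in mm, angles in rad, forces in N, time in s.
With the tool pointing down it reaches from about 425 to 1025 mm from the base axis. Payload 9.4 kg.
Tool frame: the origin (TCP) lies midway between the tips of the shut fingers; the grasp point (between the pads) lies 19 mm behind it; z points along the fingers, y is the line along which they close (so a half turn about z gives the same grasp; the last joint's range is limited). The gripper opens to 93 mm and grips with 3 to 60 N. Pads are 15 mm wide; open, the fingers measure 128 mm over their backs; the gripper's body (75 mm by 188 mm) begins 65 mm behind the grasp point.
Start: joints at [1.142, 0.599, -0.003, 1.599, 0.002, 0.943, -0.08], TCP at [249.816, -680.6, 218.618] pointing down, gripper open.
Joint ranges: [-2.57, 2.57], [-0.35, 1.97], [-1.29, 1.29], [0.11, 2.56], [-1.05, 4.19], [0.11, 1.86], [-2.63, 2.63]. Speed limits (rad/s): [2.22, 2.22, 3.01, 3.01, 3.14, 3.14, 3.14].

## Interface

Orientations are given as a rotation vector (axis times angle).
In Python, from station import arm gives the robot as it stands.
- The arm moves only by the tool drive_tool, never from a script. Its argument "targets" is a list of rows, each a list of 3 entries, a list of its own where there are three numbers: the opening, from 0 (shut) to 1 (fully open), then the shift along the tool's x, y, z in units of 25 mm (1.0 is 25 mm), then the turn, a rotation vector about the tool's x, y, z in units of 5 degrees (1.0 is 5 degrees). A call has 1 to 10 rows; each row shifts and turns the commanded pose from where the row before left it, along the tool's axes as they then stand; what a row does not reach is not made up. A row lasts 1/10 s, in which the tool goes at most 50 mm and 8.59 degrees, less where a joint would pass 70% of its speed; a pose out of reach is approached as far as the arm can. A call is refused whole if a number of a shift passes 1 or a number of a turn 1, either way. A call with a gripper value outside its range is refused whole. The fingers move at their own pace and stop on an object; "newtons" is the grip in N (left out, the last holds). Time passes only in rows, so rows that do not move let the fingers close. It gives the time, the measured TCP pose, the force, the opening and the grip force at its end, in the units of the state.
- arm.read_state(): the state, without advancing time (a new reading comes with each control period).
- arm.get_image(name): name is "scene" or "side" or "wrist"; returns the picture (400x640x3 uint8, blue, green, red); there is no depth.
- arm.camera_model(name): a dict with "fx", "fy", "cx", "cy" (pixels), "dist_coeffs" ([k1, k2, p1, p2, k3] as OpenCV has them; the pictures are not rectified), "view" (4x4, takes a point from world to camera coordinates). Camera axes: x right, y down, z forward; pixel columns grow to the right and rows downward; lengths in mm; the calibration is good to about 2 mm. A picture is of the moment at which its call begins: read the wrist's pose just before it. camera_model takes no time and is no camera call; for the wrist camera it gives the pose at the moment of the call.
- arm.close_job(): hands the job in; it is judged then, once.
The state is a dict: "time": time; "q": joint angles; "qvel": joint speeds; "tau": joint torques, N m; "ee_pos": TCP position; "orientation": TCP orientation; "wrist_force": force on the tool from outside, world axes, zero at the start; "moment": the same for the moment, N m; "grip_width": opening from 0.0 (shut) to 1.0 (fully open); "grip_force": force on a finger pad.
Only numpy, scipy, OpenCV 4.12 (cv2) and the standard library are available. Lean on these libraries where they do the work, as an engineer would, in place of code of your own. Each camera call takes 0.05 s, during which the arm holds its last target. There are 200 camera calls.

## Task

Make up the two centrifuge kits from the stock in the middle of the bench. The yellow tray gets the metal insert with the orange-capped and the purple-capped bottle; the blue tray gets the red insert and the green-capped bottle: turn each insert so that its notched corner fits the white key and it sits fully down in the square nest, and stand each bottle upright in either round well of its tray, down on the well's floor. The white-capped bottle belongs to neither kit: leave it standing where it is.

Things in the scene. Friction and masses are not known exactly. Their poses are not given: they have to be found in the camera images.
- tray_yellow: Yellow tray, fixed, 115 (x) x 160 (y) x 20 mm; origin: centre of underside, z up. Recesses 14 mm deep (floors at z 6 mm). Nest 60 mm square at (0,-40) mm; a white 18 mm square key, flush with the top, fills its (+x,+y) corner, so an insert drops in only with its axes along the tray's. Two wells, 38 mm diameter, at (-29,40) and (29,40) mm. For metal insert, orange, purple.
- tray_blue: Blue tray, fixed, 115 (x) x 160 (y) x 20 mm; origin: centre of underside, z up. Recesses 14 mm deep (floors at z 6 mm). Nest 60 mm square at (0,-40) mm; a white 18 mm square key, flush with the top, fills its (+x,+y) corner, so an insert drops in only with its axes along the tray's. Two wells, 38 mm diameter, at (-29,40) and (29,40) mm. For red insert, green.
- insert_metal: Tube insert, bright bare metal with three small dark holes and a black grip bar: 52 mm square block, 28 mm tall, an 18 mm square notch cut full height out of its (+x,+y) corner. Grip bar on top, central: 30 mm long (x), 13 mm thick (y), 28 to 58 mm above the foot; pinch it across its thickness. 85 to 170 g. Origin: centre of the foot (of the uncut square), z up.
- insert_red: Tube insert, red plastic with two larger dark holes and a white grip bar: 52 mm square block, 28 mm tall, an 18 mm square notch cut full height out of its (+x,+y) corner. Grip bar on top, central: 30 mm long (x), 13 mm thick (y), 28 to 58 mm above the foot; pinch it across its thickness. 85 to 170 g. Origin: centre of the foot (of the uncut square), z up.
- bottle_orange: Flat-bottomed plastic sample bottle, standing, with an orange screw cap: pale body 28 mm diameter, ribbed cap 32 mm diameter from 48 to 68 mm above its foot, 68 mm tall overall; 40 to 85 g. Origin at the centre of its foot, z up its axis; yaw does not matter.
- bottle_green: Flat-bottomed plastic sample bottle, standing, with a green screw cap: pale body 28 mm diameter, ribbed cap 32 mm diameter from 48 to 68 mm above its foot, 68 mm tall overall; 40 to 85 g. Origin at the centre of its foot, z up its axis; yaw does not matter.
- bottle_purple: Flat-bottomed plastic sample bottle, standing, with a purple screw cap: pale body 28 mm diameter, ribbed cap 32 mm diameter from 48 to 68 mm above its foot, 68 mm tall overall; 40 to 85 g. Origin at the centre of its foot, z up its axis; yaw does not matter.
- bottle_white: Flat-bottomed plastic sample bottle, standing, with a white screw cap: pale body 28 mm diameter, ribbed cap 32 mm diameter from 48 to 68 mm above its foot, 68 mm tall overall; 40 to 85 g. Origin at the centre of its foot, z up its axis; yaw does not matter.
Not all that is in view belongs to the job. What is shaped like the bottle_green but pink is not meant.

How it is judged (in metres and radians):
At the end, for the whole second after the job is handed in: Each insert in its tray's nest, notch at the key, within 3.5 mm of its floor, 8 mm of centre, level to 0.08 rad; each kit bottle in a round well of its tray, within 3.5 mm of its floor, 9 mm of centre, upright to 0.12 rad; all at rest; white-capped bottle upright, moved under 30 mm (x of insert_metal in the frame of tray_yellow between -0.008 and 0.008 m and y of insert_metal in the frame of tray_yellow between -0.048 and -0.032 m and z of insert_metal in the frame of tray_yellow between 0.002 and 0.0095 m and angle between each of insert_metal, insert_red's own z axis and vertical below 0.08 rad and angle between the x axis of insert_metal and the x axis of tray_yellow, either way round below 0.35 rad and linear speed of each of insert_metal, insert_red, bottle_orange, bottle_purple, bottle_green below 0.02 m/s and angular speed of each of insert_metal, insert_red, bottle_orange, bottle_purple, bottle_green below 0.2 rad/s and x of insert_red in the frame of tray_blue between -0.008 and 0.008 m and y of insert_red in the frame of tray_blue between -0.048 and -0.032 m and z of insert_red in the frame of tray_blue between 0.002 and 0.0095 m and angle between the x axis of insert_red and the x axis of tray_blue, either way round below 0.35 rad and (x of bottle_orange in the frame of tray_yellow between -0.038 and -0.02 m or x of bottle_orange in the frame of tray_yellow between 0.02 and 0.038 m) and y of bottle_orange in the frame of tray_yellow between 0.031 and 0.049 m and z of bottle_orange in the frame of tray_yellow between 0.002 and 0.0095 m and angle between each of bottle_orange, bottle_purple, bottle_green's own z axis and vertical below 0.12 rad and (x of bottle_purple in the frame of tray_yellow between -0.038 and -0.02 m or x of bottle_purple in the frame of tray_yellow between 0.02 and 0.038 m) and y of bottle_purple in the frame of tray_yellow between 0.031 and 0.049 m and z of bottle_purple in the frame of tray_yellow between 0.002 and 0.0095 m and (x of bottle_green in the frame of tray_blue between -0.038 and -0.02 m or x of bottle_green in the frame of tray_blue between 0.02 and 0.038 m) and y of bottle_green in the frame of tray_blue between 0.031 and 0.049 m and z of bottle_green in the frame of tray_blue between 0.002 and 0.0095 m and distance of bottle_white from where it was at the start of the episode below 0.03 m and angle between bottle_white's own z axis and vertical below 0.2 rad); the robot touches nothing.
It fails at once if the white-capped bottle is carried off or shoved (moved 30 mm or more) or knocked over (distance of bottle_white from where it was at the start of the episode above 0.03 m or angle between bottle_white's own z axis and vertical above 0.5 rad).
It also fails if it takes over 131 s, if anything falls off the work surface, if the arm or the gripper's body presses on something with over 40 N, if the wrist force passes 120 N, or if a joint passes its speed limit or range.

## Working session

There is one attempt and no reset: what is moved stays moved. The work goes in short steps, Python scripts to look and compute and a tool call to move; the robot and the scene stay as the last step left them, time stands still between calls to the robot, and variables do not carry over. Pictures are saved under pics/ and viewed, at most 14 in all, crops included, and the job is handed in when it is done.

Besides the shell and the picture viewer there is one more tool, called after "Call:" as name([rows], argument=value, ...), one row to a line, values as JSON. drive_tool: Moves the arm, as the interface text tells. Its arguments: {"type":"object","properties":{"targets":{"type":"array","items":{"type":"array"}},"newtons":{"type":"number"}},"required":["targets"]}

```bash
ls; mkdir -p pics
python3 - <<'E'
from station import arm
import cv2
s=arm.read_state();print(s)
for n in("scene","side"):
    im=arm.get_image(n);cv2.imwrite(f"pics/{n}0.png",im);m=arm.camera_model(n);print(n,m)
E
```

```text
pics
{'time': 0.0, 'q': array([ 1.14234006,  0.60011317, -0.00254223,  1.60013945,  0.00180078,
        0.94290958, -0.07985019]), 'qvel': array([-0.00054227,  0.00016057,  0.00058528,  0.00045193,  0.00123523,
       -0.00014665, -0.00183394]), 'tau': array([ 3.10600426e-04, -7.65055633e+01,  1.49673723e+00, -2.52347070e+01,
       -5.26452949e-02,  1.69051375e-02,  1.27169324e-04]), 'ee_pos': array([ 249.60557988, -680.14515056,  217.76521159]), 'orientation': array([-3.09163795e+00, -5.49441092e-01,  6.52785628e-04]), 'wrist_force': array([ 0.40697509, -0.18510535,  0.03200719]), 'moment': array([0.01649709, 0.0007146 , 0.03482113]), 'grip_force': 0.0, 'grip_width': 0.9994201159696999}
scene {'fx': 433.89145278789164, 'fy': 433.89145278789164, 'cx': 325.92894511131124, 'cy': 202.8737470222139, 'dist_coeffs': array([-0.12248025,  0.        ,  0.        ,  0.        ,  0.        ]), 'view': array([[ 5.07300082e-01,  8.61710410e-01, -1.00893677e-02,
        -2.91059407e+02],
       [ 5.55846316e-01, -3.36135862e-01, -7.60294387e-01,
        -3.01388350e+02],
       [-6.58544986e-01,  3.80089267e-01, -6.49500308e-01,
         1.44706367e+03],
       [ 0.00000000e+00,  0.00000000e+00,  0.00000000e+00,
         1.00000000e+00]])}
side {'fx': 379.81817168981115, 'fy': 379.81817168981115, 'cx': 321.9902390126369, 'cy': 205.64808295201985, 'dist_coeffs': array([-0.06673212,  0.        ,  0.        ,  0.        ,  0.        ]), 'view': array([[-8.60689496e-01, -5.09029809e-01,  1.01116095e-02,
         5.09708838e+02],
       [-2.77666813e-01,  4.52658838e-01, -8.47349466e-01,
         1.99354178e+02],
       [ 4.26749027e-01, -7.32112443e-01, -5.30939392e-01,
         7.13482129e+02],
       [ 0.00000000e+00,  0.00000000e+00,  0.00000000e+00,
         1.00000000e+00]])}
```

View pics/scene0.png

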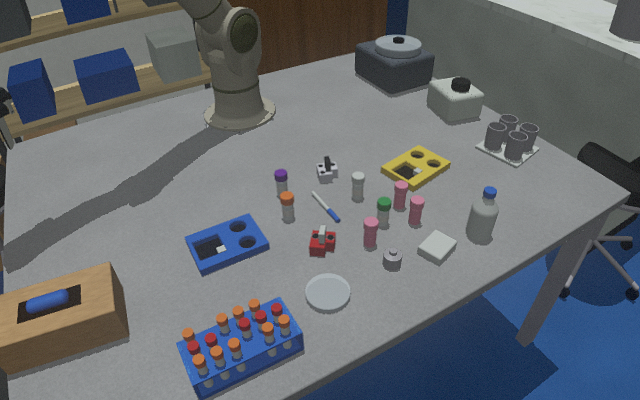

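View pics/side0.png

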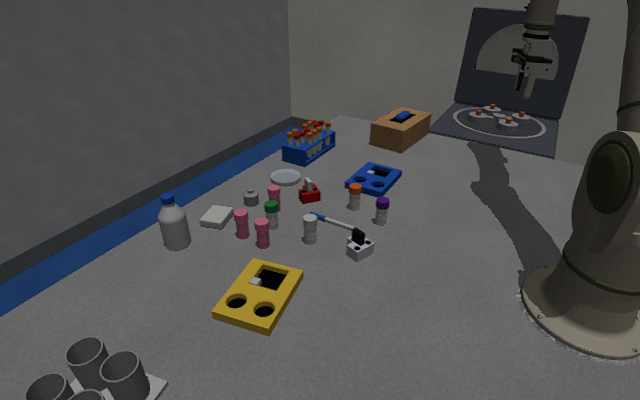

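Scene: trays at about (228,243) blue and (416,167) yellow. Caps at purple (281,175), orange (287,199), green (384,203), white (358,178), with three pink decoys. Metal insert at (327,168), red at (322,240). A pen lies between them.

```bash
cat > h.py <<'E'
from station import arm
import cv2, numpy as np
def K(m): return np.array([[m['fx'],0,m['cx']],[0,m['fy'],m['cy']],[0,0,1.]])
def ray(m,uv):
    p=cv2.undistortPoints(np.array(uv,float).reshape(-1,1,2),K(m),m['dist_coeffs']).reshape(-1,2)
    R=m['view'][:3,:3];t=m['view'][:3,3]
    return -R.T@t, np.c_[p,np.ones(len(p))]@R
def onplane(m,uv,z):
    o,d=ray(m,uv); return o+d*((z-o[2])/d[:,2])[:,None]
def proj(m,P):
    R=m['view'][:3,:3]
    return cv2.projectPoints(np.array(P,float).reshape(-1,1,3),cv2.Rodrigues(R)[0],m['view'][:3,3],K(m),m['dist_coeffs'])[0].reshape(-1,2)
H={'orange':((5,140,90),(17,255,255)),'purple':((125,90,30),(150,255,255)),'green':((50,90,40),(80,255,255)),
 'yellow':((21,120,70),(33,255,255)),'blue':((105,130,50),(122,255,255)),'red':((0,150,60),(4,255,255)),'pink':((160,60,80),(178,170,255))}
def blobs(im,c,amin=25):
    hsv=cv2.cvtColor(im,cv2.COLOR_BGR2HSV);k=cv2.inRange(hsv,*H[c])
    if c=='red': k|=cv2.inRange(hsv,(176,150,60),(180,255,255))
    cs,_=cv2.findContours(k,cv2.RETR_EXTERNAL,cv2.CHAIN_APPROX_NONE)
    return sorted([x for x in cs if cv2.contourArea(x)>amin],key=cv2.contourArea,reverse=True)
E
python3 - <<'E'
from h import *
for n in("scene","side"):
    im=cv2.imread(f"pics/{n}0.png");m=arm.camera_model(n)
    for c in H:
        z=dict(yellow=20,blue=20,red=20).get(c,58)
        for b in blobs(im,c)[:5]:
            x,y,w,h=cv2.boundingRect(b);u=(x+w/2-.5,y+h/2-.5)
            print(n,c,cv2.contourArea(b),(x,y,w,h),onplane(m,[u],z)[0].round())
E
```

```text
scene orange 84.5 (193, 354, 12, 11) [ 844. -404.   58.]
scene orange 81.5 (210, 345, 12, 13) [ 843. -373.   58.]
scene orange 76.0 (229, 338, 11, 11) [ 845. -340.   58.]
scene orange 74.5 (262, 322, 11, 10) [ 843. -277.   58.]
scene orange 70.5 (280, 192, 13, 8) [537. -87.  58.]
scene purple 64.5 (275, 169, 12, 10) [452. -60.  58.]
scene green 78.0 (378, 197, 13, 9) [673.  98.  58.]
scene yellow 1560.0 (382, 146, 69, 45) [572. 284.  20.]
scene blue 27378.0 (299, 249, 341, 151) [1009.   54.   20.]
scene blue 5495.0 (176, 297, 127, 103) [ 834. -333.   20.]
scene blue 2505.5 (185, 214, 84, 57) [ 572. -256.   20.]
scene blue 2410.5 (74, 48, 66, 57) [-568. -356.   20.]
scene blue 2089.5 (7, 58, 49, 66) [-636. -656.   20.]
scene red 72.5 (188, 341, 11, 10) [ 788. -404.   20.]
scene red 69.0 (205, 333, 11, 10) [ 787. -371.   20.]
scene red 66.5 (239, 318, 11, 10) [ 788. -304.   20.]
scene red 59.5 (255, 310, 11, 9) [ 786. -270.   20.]
scene red 57.5 (271, 303, 11, 9) [ 787. -236.   20.]
scene pink 320.0 (364, 217, 15, 30) [741.  14.  58.]
scene pink 294.0 (409, 196, 15, 29) [736. 142.  58.]
scene pink 270.5 (394, 180, 14, 29) [673. 147.  58.]
scene pink 61.5 (310, 247, 15, 10) [ 732. -113.   58.]
side orange 43.5 (349, 183, 12, 6) [ 557. -107.   58.]
side orange 27.0 (307, 126, 15, 9) [ 859. -395.   58.]
side purple 130.0 (376, 196, 13, 14) [461. -66.  58.]
side green 127.0 (264, 200, 14, 14) [682.  91.  58.]
side yellow 4130.5 (211, 258, 92, 79) [550. 313.  20.]
side blue 7436.0 (0, 126, 335, 191) [896. 230.  20.]
side blue 1088.5 (345, 162, 57, 35) [ 557. -234.   20.]
side blue 62.5 (396, 111, 14, 9) [ 687. -835.   20.]
side blue 26.0 (310, 212, 15, 8) [597.  17.  20.]
side red 150.0 (301, 190, 19, 13) [662. -54.  20.]
side pink 133.5 (254, 217, 15, 17) [653. 164.  58.]
side pink 108.5 (233, 208, 15, 16) [718. 159.  58.]
side pink 59.5 (268, 184, 12, 8) [732.  13.  58.]
side pink 36.0 (239, 225, 9, 14) [671. 204.  58.]
```

Call:
drive_tool([
  [1,[0,0,-0.5],[0,0,1]],
  [1,[0,0,-0.5],[0,0,1]],
  [1,[0,0,-0.5],[0,0,1]],
  [1,[0,0,-0.5],[0,0,1]],
])

```text
time: 0.5
ee_pos: [249.7, -680.3, 268.6]
orientation: [-3.141, 0.001, 0.001]
wrist_force: [0.6, 0.3, 0.8]
grip_width: 0.999
grip_force: 0.0
```

Call:
drive_tool([
  [1,[0.4,-1,-0.2],[0,0,0]],
  [1,[0.4,-1,-0.2],[0,0,0]],
  [1,[0.4,-1,-0.2],[0,0,0]],
  [1,[0.4,-1,-0.2],[0,0,0]],
  [1,[0.4,-1,-0.2],[0,0,0]],
  [1,[0.4,-1,-0.2],[0,0,0]],
  [1,[0.4,-1,-0.2],[0,0,0]],
  [1,[0.4,-1,-0.2],[0,0,0]],
  [1,[0.4,-1,-0.2],[0,0,0]],
  [1,[0.4,-1,-0.2],[0,0,0]],
])

```text
time: 1.5
ee_pos: [349.3, -429.1, 318.6]
orientation: [-3.141, -0.004, 0.001]
wrist_force: [0.0, -0.2, -0.2]
grip_width: 1.002
grip_force: 0.0
```

Call:
drive_tool([
  [1,[0.4,-1,-0.2],[0,0,0]],
  [1,[0.4,-1,-0.2],[0,0,0]],
  [1,[0.4,-1,-0.2],[0,0,0]],
  [1,[0.4,-1,-0.2],[0,0,0]],
  [1,[0.4,-1,-0.2],[0,0,0]],
  [1,[0.4,-1,-0.2],[0,0,0]],
  [1,[0.4,-1,-0.2],[0,0,0]],
  [1,[0.4,-1,-0.2],[0,0,0]],
  [1,[0,0,0],[0,0,0]],
  [1,[0,0,0],[0,0,0]],
])

```text
time: 2.5
ee_pos: [428.5, -229.9, 358.5]
orientation: [3.141, 0.006, -0.0]
wrist_force: [0.6, -0.5, 0.3]
grip_width: 1.003
grip_force: 0.0
```

Run:
```python
from h import *
s=arm.read_state();print(s['time'],s['ee_pos'],s['orientation'],s['q'].round(2),s['wrist_force'])
m=arm.camera_model("wrist");im=arm.get_image("wrist");cv2.imwrite("pics/w1.png",im)
R=cv2.Rodrigues(s['orientation'])[0];V=m['view'];c=-V[:3,:3].T@V[:3,3]
print('cam in tool',R.T@(c-s['ee_pos']),(V[:3,:3]@R).round(2),m['fx'],m['cx'],m['cy'],m['dist_coeffs'])
print(onplane(m,[(0,0),(639,0),(639,399),(0,399)],20).round())
```

```text
2.5 [ 428.50545423 -229.8806126   358.51745883] [ 3.14142693e+00  6.26129464e-03 -4.54381488e-04] [ 0.42  0.16 -0.05  1.94  0.01  1.04 -1.2 ] [ 0.5940577  -0.54933763  0.31708389]
cam in tool [ 8.46730614e+01  7.49725123e-02 -1.66272098e+02] [[ 0.    1.    0.  ]
 [-0.95  0.   -0.3 ]
 [-0.3  -0.    0.95]] 326.3593994801088 319.7757445722601 198.4176569289094 [-0.04431659  0.          0.          0.          0.        ]
[[ 652.  233.   20.]
 [ 656. -688.   20.]
 [-105. -933.   20.]
 [-113.  472.   20.]]
```

View pics/w1.png

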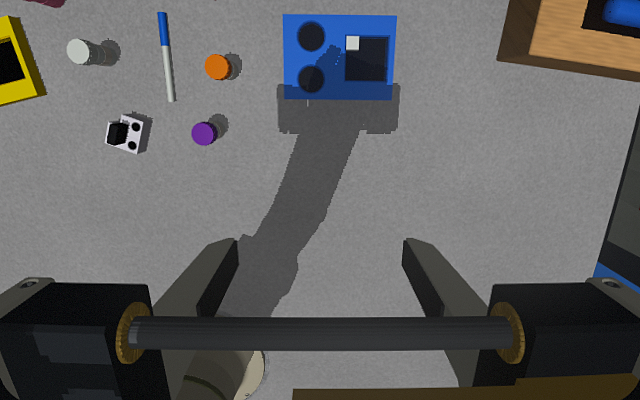

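Wrist view: image up is world +x, left is world +y. Blue tray at (340,57) with its key at the nest's (+x,+y) corner. Purple cap (204,133), orange (217,67), metal insert (128,133), white bottle (85,50). Moving over to see the rest.

Call:
drive_tool([
  [1,[0.6,-1,-0.2],[0,0,0]],
  [1,[0.6,-1,-0.2],[0,0,0]],
  [1,[0.6,-1,-0.2],[0,0,0]],
  [1,[0.6,-1,-0.2],[0,0,0]],
  [1,[0.6,-1,-0.2],[0,0,0]],
  [1,[0.6,-1,0],[0,0,0]],
  [1,[0.6,-1,0],[0,0,0]],
  [1,[0,-1,0],[0,0,0]],
  [1,[0,-1,0],[0,0,0]],
  [1,[0,-1,0],[0,0,0]],
])

```text
time: 3.55
ee_pos: [532.9, 19.7, 383.1]
orientation: [3.141, 0.001, -0.001]
wrist_force: [0.5, -0.6, -0.5]
grip_width: 0.999
grip_force: 0.0
```

Call:
drive_tool([
  [1,[0,0,0],[0,0,0]],
  [1,[0,0,0],[0,0,0]],
])

```text
time: 3.75
ee_pos: [532.9, 19.1, 383.2]
orientation: [3.141, 0.003, -0.001]
wrist_force: [-0.3, -0.6, -0.0]
grip_width: 1.0
grip_force: 0.0
```

Run:
```python
from h import *
s=arm.read_state();print(s['time'],s['ee_pos'],s['orientation'],s['q'].round(2))
m=arm.camera_model("wrist");im=arm.get_image("wrist");cv2.imwrite("pics/w2.png",im);np.save("w2.npy",m['view'])
for c in H:
    for b in blobs(im,c,60)[:4]:
        (u,v),r=cv2.minEnclosingCircle(b); z=20 if c in('yellow','blue') else 28 if c=='red' else 68
        rr=cv2.minAreaRect(b)
        P=onplane(m,cv2.boxPoints(rr),z)
        print(c,cv2.contourArea(b),(round(u),round(v)),'circ',onplane(m,[(u,v)],z)[0].round(1),'rect',P.mean(0).round(1),np.linalg.norm(np.diff(P,axis=0),axis=1).round(),P[:,:2].round().tolist())
```

```text
3.75 [532.90051351  19.09744411 383.22883416] [ 3.14100262e+00  3.34746131e-03 -1.06588711e-03] [ 0.03  0.22 -0.22  1.81  0.05  1.12 -1.77]
orange 325.5 (395, 143) circ [551.3 -91.1  68. ] rect [550.7 -91.7  68. ] [30. 30. 30.] [[544.0, -72.0], [571.0, -84.0], [558.0, -111.0], [530.0, -100.0]]
purple 332.0 (373, 198) circ [465.6 -63.6  68. ] rect [465.4 -63.8  68. ] [30. 35. 31.] [[474.0, -42.0], [488.0, -69.0], [457.0, -85.0], [443.0, -59.0]]
green 449.5 (269, 45) circ [683.7  88.4  68. ] rect [683.4  89.1  68. ] [32. 32. 32.] [[696.0, 108.0], [703.0, 77.0], [671.0, 70.0], [664.0, 101.0]]
yellow 7028.0 (152, 132) circ [562.1 290.4  20. ] rect [559.4 292.7  20. ] [173. 115. 184.] [[601.0, 383.0], [634.0, 213.0], [520.0, 198.0], [481.0, 377.0]]
yellow 208.0 (126, 338) circ [152.  410.9  20. ] rect [148.7 420.6  20. ] [ 31. 127.  33.] [[210.0, 427.0], [213.0, 397.0], [88.0, 413.0], [83.0, 446.0]]
yellow 123.0 (516, 342) circ [ 143.3 -383.1   20. ] rect [ 140.6 -390.1   20. ] [105.  21. 106.] [[90.0, -384.0], [195.0, -374.0], [191.0, -395.0], [86.0, -407.0]]
blue 7022.5 (488, 129) circ 
[... 349 characters left out ...]
] rect [691.3 -79.5  28. ] [30. 51. 30.] [[694.0, -49.0], [718.0, -68.0], [689.0, -110.0], [665.0, -91.0]]
red 230.0 (374, 60) circ [668.5 -61.9  28. ] rect [668.4 -61.9  28. ] [17. 52. 17.] [[678.0, -36.0], [691.0, -47.0], [659.0, -88.0], [646.0, -77.0]]
pink 553.0 (316, 16) circ [720.2  24.9  68. ] rect [720.4  24.1  68. ] [31. 39. 32.] [[737.0, 44.0], [742.0, 13.0], [704.0, 4.0], [698.0, 35.0]]
pink 515.5 (221, 69) circ [653.6 156.8  68. ] rect [655.9 156.7  68. ] [39. 31. 40.] [[672.0, 175.0], [671.0, 136.0], [640.0, 138.0], [640.0, 178.0]]
pink 501.0 (221, 20) circ [715.  152.2  68. ] rect [716.7 151.4  68. ] [32. 45. 32.] [[713.0, 180.0], [740.0, 163.0], [720.0, 123.0], [693.0, 139.0]]
```

View pics/w2.png

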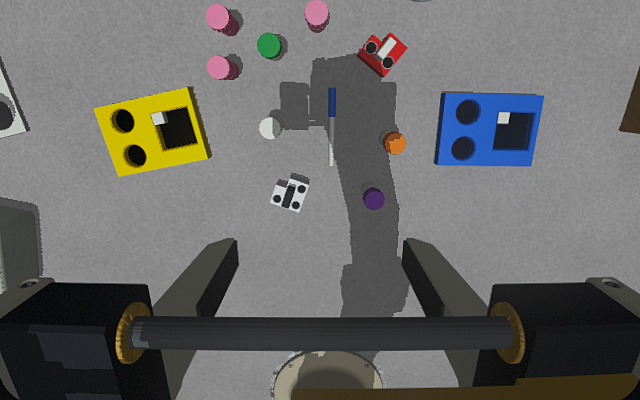

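Trays: yellow (152,132), blue (488,129). Green (269,45), white (270,128), metal insert (291,193), red insert (383,54), and three pink bottles at the top left. Next I measure the wells, keys and inserts.

Run:
```python
from h import *
im=cv2.imread("pics/w2.png");m=arm.camera_model("wrist");m['view']=np.load("w2.npy")
hsv=cv2.cvtColor(im,cv2.COLOR_BGR2HSV)
for c in('yellow','blue'):
    b=blobs(im,c,2000)[0];x,y,w,h=cv2.boundingRect(b)
    M=np.zeros(im.shape[:2],np.uint8);cv2.drawContours(M,[b],-1,255,-1);M=cv2.erode(M,np.ones((3,3)))
    k=(M>0)&(hsv[...,2]<60)
    wh=(M>0)&(hsv[...,1]<70)&(hsv[...,2]>110)
    for nm,kk in(('dark',k),('white',wh)):
        cs,_=cv2.findContours(kk.astype(np.uint8),cv2.RETR_EXTERNAL,cv2.CHAIN_APPROX_NONE)
        for q in cs:
            if cv2.contourArea(q)<40: continue
            P=onplane(m,q.reshape(-1,2),20)[:,:2].astype(np.float32)
            e=cv2.fitEllipse(P);r=cv2.minAreaRect(P)
            print(c,nm,cv2.contourArea(q),'ell',np.round(e[0],1),np.round(e[1],1),'rect',np.round(r[0],1),np.round(r[1],1),round(r[2],1))
    # outline of top: poly in world
    P=onplane(m,b.reshape(-1,2),20)[:,:2].astype(np.float32);r=cv2.minAreaRect(P);print(c,'outline',r)
a=cv2.resize(im[165:225,255:325],None,fx=5.5,fy=5.5,interpolation=2);d=cv2.resize(im[25:85,350:420],None,fx=5.5,fy=5.5,interpolation=2)
cv2.imwrite("pics/ins.png",np.hstack([a,d]))
```

```text
yellow dark 251.5 ell [524.8 323.2] [27.7 33.3] rect [524.6 323.3] [30.6 31.2] 62.0
yellow dark 275.5 ell [580.8 334.3] [27.8 33.4] rect [580.7 334. ] [28.  33.6] 80.1
yellow dark 988.5 ell [566.3 249. ] [56.8 65.4] rect [567.8 253.2] [57.4 57.4] 11.3
yellow white 110.0 ell [584.  278.9] [19.9 20. ] rect [583.9 278.7] [18.1 18.1] 11.7
yellow outline ((560.4463500976562, 290.6125793457031), (115.25666809082031, 167.76258850097656), 11.048898696899414)
blue dark 273.0 ell [ 538.3 -211.9] [29.1 32.9] rect [ 538.5 -211.7] [32.6 29.8] 7.8
blue dark 874.5 ell [ 565.  -293.9] [51.  69.2] rect [ 566.5 -294. ] [56.4 58.7] 0.7
blue dark 310.5 ell [ 595.5 -212.2] [29.7 33.4] rect [ 595.4 -212.3] [32.5 30.7] 0.9
blue white 113.5 ell [ 587.2 -274.6] [20.  20.3] rect [ 587.1 -274.5] [17.3 18.6] 0.9
blue outline ((566.5115966796875, -252.50119018554688), (115.01557922363281, 166.38980102539062), 0.03880997747182846)
```

View pics/ins.png

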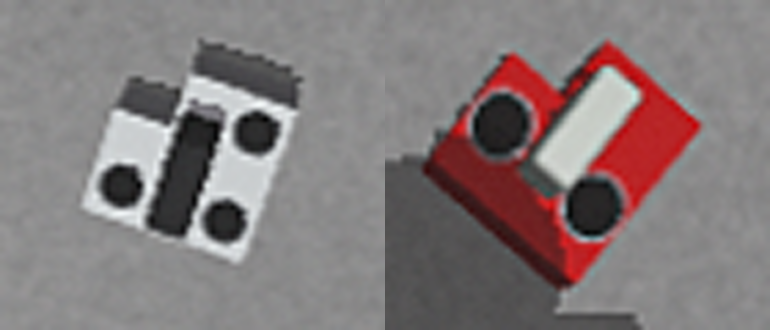

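Run:
```python
from h import *
im=cv2.imread("pics/w2.png");m=arm.camera_model("wrist");m['view']=np.load("w2.npy")
def cr(p,off): return [((a+.5)/5.5-.5+off[0],(b+.5)/5.5-.5+off[1]) for a,b in p]
for nm,p,off in(('metal',[(85,207),(240,262),(298,105)],(255,165)),('red',[(430-385,165),(570-385,275),(700-385,125)],(350,25))):
    P=onplane(m,cr(p,off),28)[:,:2];d1=P[2]-P[1];d2=P[0]-P[1]
    print(nm,'centre',((P[0]+P[2])/2).round(1),np.linalg.norm(d1).round(1),np.linalg.norm(d2).round(1),np.degrees([np.arctan2(d1[1],d1[0]),np.arctan2(d2[1],d2[0])-np.pi/2]).round(1))
bar=onplane(m,cr([(170,115),(218,118),(188,238),(148,230)],(255,165)),58)[:,:2];print('metal bar top',bar.mean(0).round(1))
bar=onplane(m,cr([(600-385,65),(640-385,93),(573-385,188),(533-385,160)],(350,25)),58)[:,:2];print('red bar top',bar.mean(0).round(1),bar.round())
hsv=cv2.cvtColor(im,cv2.COLOR_BGR2HSV)
k=cv2.inRange(hsv[100:150,250:290],(0,0,150),(180,60,255));cs,_=cv2.findContours(k,0,1);b=max(cs,key=cv2.contourArea)+np.array([250,100])
(u,v),r=cv2.minEnclosingCircle(b);print('white',onplane(m,[(u,v)],68)[0].round(),r)
# brightness-split caps: top faces
for c in('orange','purple','green'):
    b=blobs(im,c,60)[0];M=np.zeros(im.shape[:2],np.uint8);cv2.drawContours(M,[b],-1,255,-1)
    v=hsv[...,2];t=np.percentile(v[M>0],75)*.85;k=((M>0)&(v>t)).astype(np.uint8)
    cs,_=cv2.findContours(k,0,cv2.CHAIN_APPROX_NONE);q=max(cs,key=cv2.contourArea)
    P=onplane(m,q.reshape(-1,2),68)[:,:2].astype(np.float32);print(c,np.round(cv2.minEnclosingCircle(P)[0],1),cv2.minEnclosingCircle(P)[1],np.round(cv2.fitEllipse(P)[0],1))
print(-m['view'][:3,:3].T@m['view'][:3,3])
```

```text
metal centre [461.9  70. ] 53.4 50.4 [-20.  -20.6]
red centre [681.9 -72.8] 50.8 48.2 [-40.5 -35.3]
metal bar top [465.  70.]
red bar top [682.6 -72.7] [[697. -75.]
 [691. -86.]
 [668. -70.]
 [675. -60.]]
white [572.  93.  68.] 11.46288776397705
orange [549.8 -93.8] 15.136124610900879 [548.4 -95.3]
purple [462.9 -65.1] 15.663616180419922 [462.5 -65.1]
green [684.3  89.9] 15.615708351135254 [684.4  89.8]
[617.68573533  19.29856276 549.43448012]
```

Call:
drive_tool([
  [0.5,[-0.28,-0.2,1],[0,0,0]],
  [0.5,[-0.28,-0.2,1],[0,0,0]],
  [0.5,[-0.28,-0.2,1],[0,0,0]],
  [0.5,[-0.28,-0.2,1],[0,0,0]],
  [0.5,[-0.28,-0.2,1],[0,0,0]],
  [0.5,[-0.28,-0.2,1],[0,0,0]],
  [0.5,[-0.28,-0.2,1],[0,0,0]],
  [0.5,[-0.28,-0.2,1],[0,0,0]],
  [0.5,[-0.28,-0.2,1],[0,0,0]],
  [0.5,[-0.28,-0.2,1],[0,0,0]],
])

```text
time: 4.8
ee_pos: [462.9, 68.3, 132.8]
orientation: [3.141, -0.0, 0.001]
wrist_force: [0.4, 0.0, -0.5]
grip_width: 0.502
grip_force: 0.0
```

Call:
drive_tool([
  [0.5,[0,0,0.5],[0,0,1]],
  [0.5,[0,0,0.5],[0,0,1]],
  [0.5,[0,0,0.5],[0,0,1]],
  [0.5,[0,0,0.2],[0,0,1]],
  [0.5,[0,0,0],[0,0,0]],
  [0.5,[0,0,0],[0,0,0]],
])

```text
time: 5.4
ee_pos: [463.0, 69.0, 91.1]
orientation: [3.094, -0.54, 0.0]
wrist_force: [0.6, -0.4, 0.3]
grip_width: 0.499
grip_force: 0.0
```

Run:
```python
from h import *
s=arm.read_state();print(s['time'],s['ee_pos'],s['orientation'],s['q'].round(2))
m=arm.camera_model("wrist");im=arm.get_image("wrist")
# where do expected insert corners/bar project?
for P in [(463.5,70,58),(463.5,70,28)]: print(proj(m,[P]).round())
cv2.imwrite("pics/w3.png",im);np.save("w3.npy",m['view'])
```

```text
5.4 [463.01055046  68.96974741  91.14510348] [ 3.09421755e+00 -5.39536511e-01  8.47287674e-05] [-0.22  0.51 -0.07  2.29  0.1   0.35 -2.29]
[[318. 229.]]
[[318. 214.]]
```

View pics/w3.png

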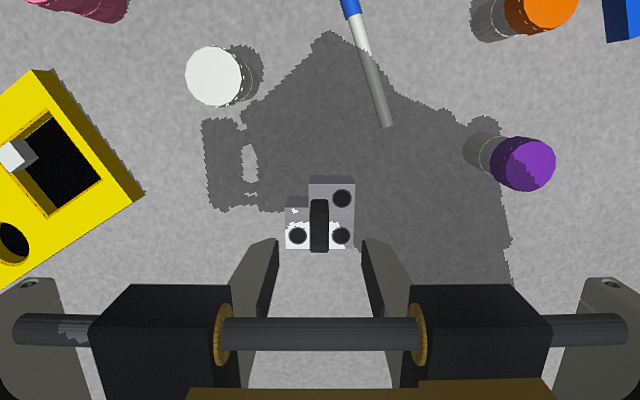

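The bar stands vertical and central at (319,226), aligned with the gripper. Going down to grip.

Call:
drive_tool([
  [0.5,[0,0,0.8],[0,0,0]],
  [0.5,[0,0,0.8],[0,0,0]],
  [0.5,[0,0,0.76],[0,0,0]],
  [0.5,[0,0,0],[0,0,0]],
  [0,[0,0,0],[0,0,0]],
  [0,[0,0,0],[0,0,0]],
  [0,[0,0,0],[0,0,0]],
  [0,[0,0,0],[0,0,0]],
  [0,[0,0,0],[0,0,0]],
], newtons=30)

```text
time: 6.35
ee_pos: [463.0, 70.0, 32.6]
orientation: [-3.094, 0.541, -0.001]
wrist_force: [-0.4, -0.7, 6.9]
grip_width: 0.138
grip_force: 30.0
```

Call:
drive_tool([
  [0,[0,0,-0.5],[0,0,0]],
  [0,[0,0,-0.7],[0,0,0]],
  [0,[0,0,-0.7],[0,0,-0.9]],
  [0,[0,0,-0.7],[0,0,-0.9]],
  [0,[0,0,-0.7],[0,0,-0.9]],
  [0,[0,0,-0.5],[0,0,-0.9]],
  [0,[0,0,0],[0,0,-0.9]],
  [0,[0,0,0],[0,0,-0.9]],
  [0,[0,0,0],[0,0,-0.8]],
])

```text
time: 7.25
ee_pos: [462.7, 69.9, 127.4]
orientation: [3.126, 0.31, 0.001]
wrist_force: [0.6, 0.2, -1.1]
grip_width: 0.14
grip_force: 30.0
```

Call:
drive_tool([
  [0,[0.7,-0.8,0],[0,0,0]],
  [0,[0.7,-0.8,0],[0,0,0]],
  [0,[0.7,-0.8,0],[0,0,0]],
  [0,[0.7,-0.8,0],[0,0,0]],
  [0,[0.7,-0.8,0],[0,0,0]],
  [0,[0.7,-0.8,0],[0,0,0]],
  [0,[0.7,-0.8,0],[0,0,0]],
  [0,[0.6,-0.8,0],[0,0,0]],
  [0,[0,0,0.5],[0,0,0]],
  [0,[0,0,0.5],[0,0,0]],
])

```text
time: 8.25
ee_pos: [566.4, 253.6, 101.4]
orientation: [3.126, 0.307, -0.0]
wrist_force: [0.5, 0.2, -0.7]
grip_width: 0.138
grip_force: 30.0
```

Call:
drive_tool([
  [0,[0,0,0.6],[0,0,0]],
  [0,[0,0,0],[0,0,0]],
  [0,[0,0,0],[0,0,0]],
])

```text
time: 8.55
ee_pos: [566.2, 252.6, 86.4]
orientation: [3.126, 0.304, -0.002]
wrist_force: [0.1, 0.6, -2.0]
grip_width: 0.14
grip_force: 30.0
```

Run:
```python
from h import *
s=arm.read_state();print(s['time'],s['ee_pos'],s['orientation'],s['q'].round(2))
m=arm.camera_model("wrist");im=arm.get_image("wrist")
cv2.imwrite("pics/w4.png",im);np.save("w4.npy",m['view'])
```

```text
8.55 [566.20853577 252.60421168  86.44992353] [ 3.12592380e+00  3.04231336e-01 -2.43857971e-03] [-0.37  0.65 -0.22  1.94  0.24  0.58 -2.12]
```

View pics/w4.png

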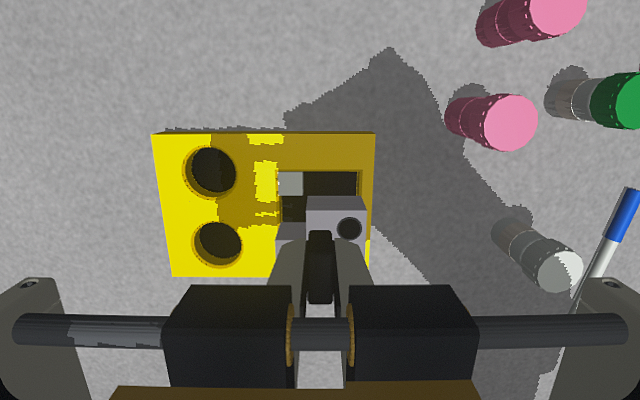

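Insert held level above the nest. The key shows at (291,183), tray corners at (152,133) and (375,132), wells at (211,172) and (217,243). Refining the tray pose from these.

Run:
```python
from h import *
im=cv2.imread("pics/w4.png");m=arm.camera_model("wrist");m['view']=np.load("w4.npy")
hsv=cv2.cvtColor(im,cv2.COLOR_BGR2HSV)
P=onplane(m,[(279,171),(303,171),(303,195),(279,195),(152,134),(375,132),(363,170),(172,276)],20)[:,:2];print(P.round(1).tolist())
th=np.radians(11.2);R=np.array([[np.cos(th),-np.sin(th)],[np.sin(th),np.cos(th)]])
print('centre from key',(P[:4].mean(0)-R@[21,-19]).round(1),'corners',(P[4]-R@[57.5,80]).round(1),(P[5]-R@[57.5,-80]).round(1),'nest corner',(P[6]-R@[30,-70]).round(1))
d=P[4]-P[5];print('yaw',np.degrees(np.arctan2(d[1],d[0]))-90,np.linalg.norm(d))
# key by threshold
k=np.zeros(im.shape[:2],np.uint8);k[160:205,270:315]=((hsv[160:205,270:315,1]<60)&(hsv[160:205,270:315,2]>90))
cs,_=cv2.findContours(k,0,1);b=max(cs,key=cv2.contourArea);print(cv2.boundingRect(b))
```

```text
[[591.9, 288.0], [595.3, 270.8], [577.3, 267.5], [573.8, 285.1], [601.2, 381.5], [632.8, 226.1], [604.5, 228.1], [488.2, 360.6]]
centre from key [560.3 292.4] corners [560.3 291.8] [560.9 293.4] nest corner [561.5 290.9]
yaw 11.509593617090559 158.53113183990382
(278, 172, 25, 24)
```

Call:
drive_tool([
  [0,[0.07,0,0.5],[0,0,0]],
  [0,[0,0,0.5],[0,0,0]],
  [0,[0,0,0.3],[0,0,0]],
  [0,[0,0,0.2],[0,0,0]],
  [0,[0,0,0.15],[0,0,0]],
  [0,[0,0,0.1],[0,0,0]],
  [0,[0,0,0],[0,0,0]],
])

```text
time: 9.3
ee_pos: [568.3, 253.9, 43.1]
orientation: [3.127, 0.306, -0.0]
wrist_force: [-0.4, -0.6, -0.6]
grip_width: 0.136
grip_force: 30.0
```

Call:
drive_tool([
  [0,[0,0,0.1],[0,0,0]],
  [0,[0,0,0.08],[0,0,0]],
  [0,[0,0,0],[0,0,0]],
  [0.4,[0,0,0],[0,0,0]],
  [0.4,[0,0,0],[0,0,0]],
  [0.4,[0,0,0],[0,0,0]],
  [0.4,[0,0,-0.5],[0,0,0]],
  [0.4,[0,0,-1],[0,0,0]],
  [0.4,[0,0,-1],[0,0,0]],
  [0.4,[0,0,0],[0,0,0]],
])

```text
time: 10.3
ee_pos: [570.1, 254.8, 105.3]
orientation: [-3.125, -0.305, -0.008]
wrist_force: [0.9, 0.3, -0.4]
grip_width: 0.399
grip_force: 0.0
```

Run:
```python
from h import *
s=arm.read_state();print(s['time'],s['ee_pos'],s['orientation'])
m=arm.camera_model("wrist");im=arm.get_image("wrist")
cv2.imwrite("pics/w5.png",im);np.save("w5.npy",m['view'])
b=blobs(im,'green',100)[0];P=onplane(m,b.reshape(-1,2),68)[:,:2].astype(np.float32);print(cv2.minEnclosingCircle(P))
```

```text
10.3 [570.13940407 254.82406362 105.32832038] [-3.12467537 -0.3048188  -0.00799892]
((683.0916748046875, 96.97988891601562), 22.752351760864258)
```

View pics/w5.png

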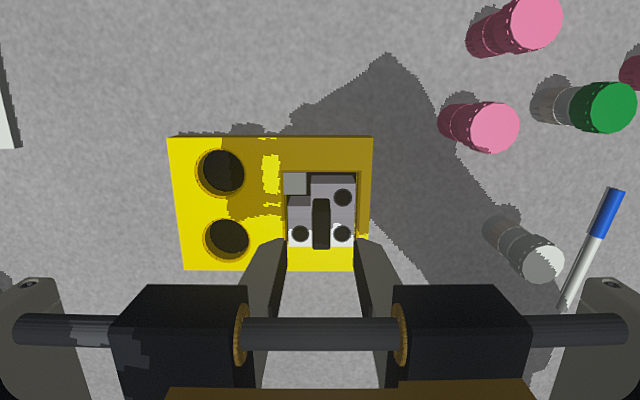

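Metal insert sits in the nest with its notch at the key (294,184). Next the green bottle.

Call:
drive_tool([
  [0.6,[0,0,-0.5],[0,0,0.8]],
  [0.6,[0,0,-0.5],[0,0,0.7]],
  [0.6,[0,0,0],[0,0,0.7]],
  [0.6,[0.8,0.9,0],[0,0,0]],
  [0.6,[0.8,0.9,0],[0,0,0]],
  [0.6,[0.8,0.9,0],[0,0,0]],
  [0.6,[0.8,0.9,0],[0,0,0]],
  [0.6,[0.7,0.9,0],[0,0,0]],
  [0.6,[0.6,0.9,0],[0,0,0]],
  [0.6,[0,0.9,0],[0,0,0]],
])

```text
time: 11.35
ee_pos: [682.7, 95.4, 125.5]
orientation: [3.141, 0.003, 0.0]
wrist_force: [0.1, 0.3, 0.6]
grip_width: 0.599
grip_force: 0.0
```

Call:
drive_tool([
  [0.6,[0,0.3,0],[0,0,0]],
  [0.6,[0,0,0],[0,0,0]],
  [0.6,[0,0,0],[0,0,0]],
])

```text
time: 11.65
ee_pos: [680.9, 90.7, 126.2]
orientation: [-3.141, -0.006, 0.001]
wrist_force: [-0.6, 0.8, -0.2]
grip_width: 0.602
grip_force: 0.0
```

```bash
cat >> h.py <<'E'
def cap(c,z=68,name="wrist",save=None):
    m=arm.camera_model(name);s=arm.read_state();im=arm.get_image(name)
    if save: cv2.imwrite(save,im)
    hsv=cv2.cvtColor(im,cv2.COLOR_BGR2HSV);v=hsv[...,2]
    for b in blobs(im,c,150)[:2]:
        P=onplane(m,b.reshape(-1,2),z)[:,:2].astype(np.float32)
        M=np.zeros(im.shape[:2],np.uint8);cv2.drawContours(M,[b],-1,255,-1)
        k=((M>0)&(v>.8*np.percentile(v[M>0],80))).astype(np.uint8)
        q=max(cv2.findContours(k,0,cv2.CHAIN_APPROX_NONE)[0],key=cv2.contourArea)
        Q=onplane(m,q.reshape(-1,2),z)[:,:2].astype(np.float32);e=cv2.minEnclosingCircle(Q)
        print(c,cv2.boundingRect(b),'all',np.round(cv2.minEnclosingCircle(P)[0],1),round(cv2.minEnclosingCircle(P)[1],1),'top',np.round(e[0],1),round(e[1],1),'TCP',s['ee_pos'].round(1),s['orientation'].round(3),s['time'])
E
python3 -c "
from h import *
cap('green',save='pics/w6.png')"
```

```text
green (301, 184, 43, 48) all [687.1  89.6] 18.3 top [684.6  88.6] 16.1 TCP [680.9  90.7 126.2] [-3.141e+00 -6.000e-03  1.000e-03] 11.65
```

Call:
drive_tool([
  [0.6,[0.15,0.08,0.8],[0,0,0]],
  [0.6,[0,0,0.9],[0,0,0]],
  [0.6,[0,0,0.9],[0,0,0]],
  [0.6,[0,0,0.85],[0,0,0]],
  [0.6,[0,0,0],[0,0,0]],
  [0,[0,0,0],[0,0,0]],
  [0,[0,0,0],[0,0,0]],
  [0,[0,0,0],[0,0,0]],
  [0,[0,0,0],[0,0,0]],
  [0,[0,0,0],[0,0,0]],
], newtons=25)

```text
time: 12.7
ee_pos: [685.8, 87.4, 41.2]
orientation: [-3.141, -0.004, -0.003]
wrist_force: [-0.2, 0.3, 6.0]
grip_width: 0.336
grip_force: 25.0
```

Call:
drive_tool([
  [0,[0,0,-0.5],[0,0,0]],
  [0,[0,0,-1],[0,0,0]],
  [0,[0,0,-1],[0,0,0]],
  [0,[0,0.5,-0.8],[0,0,0]],
  [0,[-0.3,0.9,0],[0,0,0]],
  [0,[-0.3,0.9,0],[0,0,0]],
  [0,[-0.3,0.9,0],[0,0,0]],
  [0,[-0.3,0.9,0],[0,0,0]],
  [0,[-0.3,0.9,0],[0,0,0]],
  [0,[-0.3,0.9,0],[0,0,0]],
])

```text
time: 13.7
ee_pos: [640.1, -61.4, 123.4]
orientation: [3.141, 0.004, 0.0]
wrist_force: [-0.1, 0.0, -1.2]
grip_width: 0.342
grip_force: 25.0
```

Call:
drive_tool([
  [0,[-0.3,0.9,0],[0,0,0]],
  [0,[-0.3,0.9,0],[0,0,0]],
  [0,[-0.3,0.9,0],[0,0,0]],
  [0,[-0.3,0.9,0],[0,0,0]],
  [0,[-0.3,0.9,0],[0,0,0]],
  [0,[-0.3,0.9,0],[0,0,0]],
  [0,[0,0.8,0],[0,0,0]],
  [0,[0,0,0],[0,0,0]],
  [0,[0,0,0],[0,0,0]],
])

```text
time: 14.6
ee_pos: [595.9, -215.4, 123.1]
orientation: [-3.141, -0.003, -0.001]
wrist_force: [-0.0, 0.6, -0.4]
grip_width: 0.337
grip_force: 25.0
```

Run:
```python
from h import *
s=arm.read_state();print(s['time'],s['ee_pos'],s['orientation'],s['q'].round(2))
m=arm.camera_model("wrist");im=arm.get_image("wrist")
cv2.imwrite("pics/w7.png",im);np.save("w7.npy",m['view'])
c=np.array([566.2,-255.4,20])
print(proj(m,[c+[57.5,80,0],c+[57.5,-80,0],c+[30,-10,0],c+[12,-10,0],c+[30,-28,0],c+[29,40,0]]).round())
```

```text
14.6 [ 595.93313293 -215.39457754  123.08113684] [-3.14134812e+00 -3.02942571e-03 -5.39047550e-04] [ 0.41  0.61 -0.24  1.89  0.22  0.67 -1.52]
[[272. 166.]
 [462. 167.]
 [378. 198.]
 [377. 217.]
 [398. 198.]
 [320. 199.]]
```

View pics/w7.png

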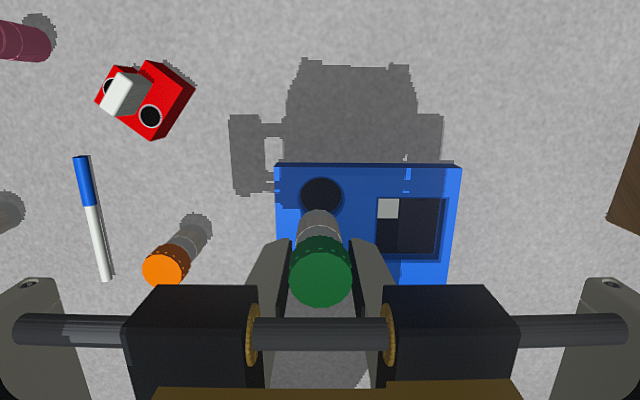

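Predicted corners and key match within 2 px: corners at (274,167) and (461,167), key at (377,198). Bottle over the +x well; lowering.

Call:
drive_tool([
  [0,[0,0.03,0.8],[0,0,0]],
  [0,[0,0,0.8],[0,0,0]],
  [0,[0,0,0.5],[0,0,0]],
  [0,[0,0,0.4],[0,0,0]],
  [0,[0,0,0.25],[0,0,0]],
  [0,[0,0,0.15],[0,0,0]],
  [0,[0,0,0.1],[0,0,0]],
  [0,[0,0,0],[0,0,0]],
])

```text
time: 15.45
ee_pos: [596.0, -216.3, 47.7]
orientation: [3.142, 0.004, 0.0]
wrist_force: [-1.1, -0.9, -0.6]
grip_width: 0.338
grip_force: 25.0
```

Call:
drive_tool([
  [0,[0,0,0.02],[0,0,0]],
  [0.6,[0,0,0],[0,0,0]],
  [0.6,[0,0,0],[0,0,0]],
  [0.6,[0,0,0],[0,0,0]],
  [0.6,[0,0,-0.5],[0,0,0]],
  [0.6,[0,0,-0.9],[0,0,0]],
  [0.6,[0,0,-0.9],[0,0,0]],
  [0.5,[0,0,-0.8],[0,0,0]],
  [0.5,[0.6,-0.9,0],[0,0,0]],
  [0.5,[0.6,-0.9,0],[0,0,0]],
])

```text
time: 16.45
ee_pos: [626.4, -171.9, 126.7]
orientation: [3.141, 0.001, 0.003]
wrist_force: [0.2, 0.5, -0.5]
grip_width: 0.502
grip_force: 0.0
```

Call:
drive_tool([
  [0.5,[0.6,-0.9,0],[0,0,0]],
  [0.5,[0.6,-0.9,0],[0,0,0]],
  [0.5,[0.6,-0.9,0],[0,0,0]],
  [0.5,[0.4,-1,0],[0,0,0]],
  [0.5,[0,-0.2,0],[0,0,1]],
  [0.5,[0,0,0],[0,0,1]],
  [0.5,[0,0,0],[0,0,1]],
  [0.5,[0,0,0],[0,0,1]],
  [0.5,[0,0,0],[0,0,1]],
  [0.5,[0,0,0],[0,0,1]],
])

```text
time: 17.45
ee_pos: [680.6, -73.4, 125.7]
orientation: [-3.034, 0.814, -0.001]
wrist_force: [-0.5, -0.4, 0.8]
grip_width: 0.5
grip_force: 0.0
```

Call:
drive_tool([
  [0.5,[0,0,0.5],[0,0,1]],
  [0.5,[0,0,0.5],[0,0,0.5]],
  [0.5,[0,0,0],[0,0,0]],
  [0.5,[0,0,0],[0,0,0]],
])

```text
time: 17.85
ee_pos: [680.7, -73.4, 100.3]
orientation: [-2.977, 1.003, -0.0]
wrist_force: [0.9, 0.3, 0.4]
grip_width: 0.503
grip_force: 0.0
```

Run:
```python
from h import *
s=arm.read_state();print(s['time'],s['ee_pos'],s['orientation'],s['q'].round(2))
m=arm.camera_model("wrist");im=arm.get_image("wrist")
cv2.imwrite("pics/w8.png",im);np.save("w8.npy",m['view'])
print(proj(m,[(682.2,-72.7,58)]))
```

```text
17.85 [680.65071684 -73.36123737 100.28986702] [-2.97688213e+00  1.00325860e+00 -6.13559048e-05] [ 0.05  0.68 -0.03  1.79  0.03  0.67 -2.23]
[[317.93292864 223.15851921]]
```

View pics/w8.png

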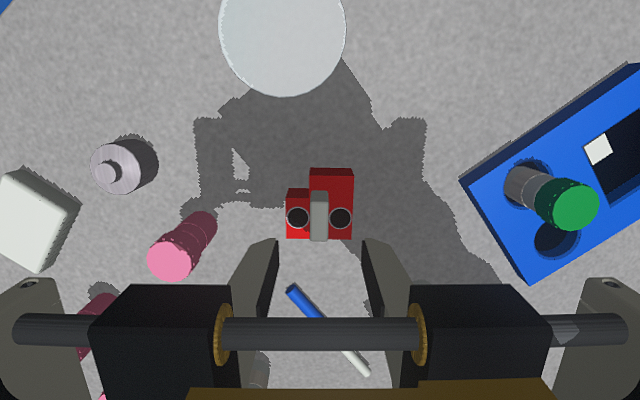

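The red bar is vertical and central at (319,217). The green bottle stands in its well.

Call:
drive_tool([
  [0.5,[0.05,0,0.9],[0,0,0]],
  [0.5,[0,0,0.9],[0,0,0]],
  [0.5,[0,0,0.9],[0,0,0]],
  [0.5,[0,0,0],[0,0,0]],
  [0,[0,0,0],[0,0,0]],
  [0,[0,0,0],[0,0,0]],
  [0,[0,0,0],[0,0,0]],
  [0,[0,0,0],[0,0,0]],
  [0,[0,0,0],[0,0,0]],
], newtons=30)

```text
time: 18.8
ee_pos: [681.9, -74.2, 32.9]
orientation: [-2.976, 1.006, -0.002]
wrist_force: [-0.8, 0.6, 4.9]
grip_width: 0.136
grip_force: 30.0
```

Call:
drive_tool([
  [0,[0,0,-0.5],[0,0,0]],
  [0,[0,0,-0.8],[0,0,0]],
  [0,[0,0,-0.9],[0,0,-0.97]],
  [0,[0,0,-0.9],[0,0,-0.9]],
  [0,[0,0,-0.9],[0,0,-0.9]],
  [0,[0,0,0],[0,0,-0.9]],
  [0,[0,0,0],[0,0,-1]],
  [0,[0,0,0],[0,0,-1]],
  [0,[0,0,0],[0,0,-1]],
  [0,[0,0,0],[0,0,-0.9]],
])

```text
time: 19.8
ee_pos: [681.4, -74.5, 132.9]
orientation: [3.141, 0.019, 0.0]
wrist_force: [-0.2, -0.0, -1.6]
grip_width: 0.138
grip_force: 30.0
```

Call:
drive_tool([
  [0,[-0.47,0.88,0],[0,0,0]],
  [0,[-0.47,0.88,0],[0,0,0]],
  [0,[-0.47,0.88,0],[0,0,0]],
  [0,[-0.47,0.88,0],[0,0,0]],
  [0,[-0.47,0.88,0],[0,0,0]],
  [0,[-0.47,0.88,0],[0,0,0]],
  [0,[-0.47,0.88,0],[0,0,0]],
  [0,[-0.47,0.88,0],[0,0,0]],
  [0,[-0.47,0.88,0],[0,0,0]],
  [0,[-0.47,0.88,0],[0,0,0]],
])

```text
time: 20.8
ee_pos: [565.3, -296.4, 132.9]
orientation: [3.141, 0.014, -0.0]
wrist_force: [0.1, -1.1, -1.8]
grip_width: 0.137
grip_force: 30.0
```

Call:
drive_tool([
  [0,[0,0,0.9],[0,0,0]],
  [0,[0,0,0.9],[0,0,0]],
  [0,[0,0,0],[0,0,0]],
  [0,[0,0,0],[0,0,0]],
])

```text
time: 21.2
ee_pos: [566.0, -295.2, 87.6]
orientation: [-3.141, -0.014, 0.001]
wrist_force: [-0.2, -0.7, -1.4]
grip_width: 0.14
grip_force: 30.0
```

Run:
```python
from h import *
s=arm.read_state();print(s['time'],s['ee_pos'],s['orientation'],s['q'].round(2))
m=arm.camera_model("wrist");im=arm.get_image("wrist")
cv2.imwrite("pics/w9.png",im);np.save("w9.npy",m['view'])
c=np.array([566.2,-255.4,20])
print(proj(m,[c+[57.5,80,0],c+[57.5,-80,0],c+[30,-10,0],c+[30,-28,0],c+[30,-70,0]]).round())
```

```text
21.2 [ 565.96657078 -295.16968253   87.62112597] [-3.14145234e+00 -1.43822463e-02  1.01982362e-03] [ 0.54  0.66 -0.23  1.9   0.25  0.61 -1.41]
[[154. 134.]
 [377. 136.]
 [280. 173.]
 [304. 173.]
 [361. 174.]]
```

View pics/w9.png

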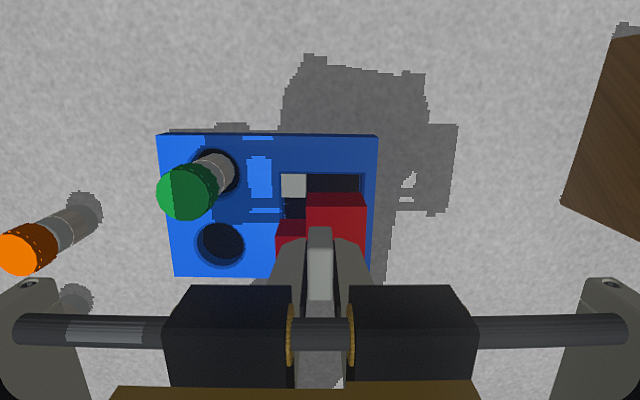

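Red insert aligned over the nest; key (293,186) as predicted. Lowering.

Call:
drive_tool([
  [0,[0.02,0.03,0.5],[0,0,0]],
  [0,[0,0,0.5],[0,0,0]],
  [0,[0,0,0.3],[0,0,0]],
  [0,[0,0,0.2],[0,0,0]],
  [0,[0,0,0.15],[0,0,0]],
  [0,[0,0,0.1],[0,0,0]],
  [0,[0,0,0],[0,0,0]],
])

```text
time: 21.95
ee_pos: [566.4, -296.0, 43.1]
orientation: [-3.141, -0.014, 0.001]
wrist_force: [-0.0, -0.2, -0.9]
grip_width: 0.138
grip_force: 30.0
```

Call:
drive_tool([
  [0,[0,0,0.1],[0,0,0]],
  [0,[0,0,0.06],[0,0,0]],
  [0,[0,0,0],[0,0,0]],
  [0.4,[0,0,0],[0,0,0]],
  [0.4,[0,0,0],[0,0,0]],
  [0.4,[0,0,0],[0,0,0]],
  [0.4,[0,0,-0.5],[0,0,0]],
  [0.4,[0,0,-1],[0,0,0]],
  [0.4,[0,0,-1],[0,0,0]],
  [0.6,[0,0,-1],[0,0,0]],
])

```text
time: 22.95
ee_pos: [566.5, -296.1, 128.7]
orientation: [3.141, 0.014, 0.001]
wrist_force: [-0.7, -1.1, 0.2]
grip_width: 0.449
grip_force: 0.0
```

```bash
python3 -c "
from h import *
s=arm.read_state();print(s['time'],s['ee_pos'],s['wrist_force']);im=arm.get_image('wrist');cv2.imwrite('pics/w10.png',im[90:300,100:420])"
```

```text
22.95 [ 566.52129676 -296.07096294  128.71765845] [-0.66070803 -1.09775627  0.23537783]
```

View pics/w10.png

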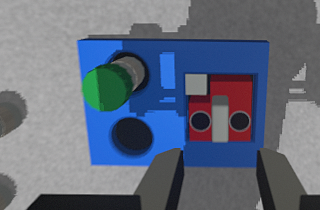

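Call:
drive_tool([
  [0.6,[0,-1,0],[0,0,0]],
  [0.6,[0,-1,0],[0,0,0]],
  [0.6,[0,-1,0],[0,0,0]],
  [0.6,[0,-1,0],[0,0,0]],
  [0.6,[-0.2,-1,0],[0,0,0]],
  [0.6,[-0.2,-1,0],[0,0,0]],
  [0.6,[-0.2,-1,0],[0,0,0]],
  [0.6,[0,-1,0],[0,0,0]],
  [0.6,[0,0,0],[0,0,0]],
  [0.6,[0,0,0],[0,0,0]],
])

```text
time: 24.0
ee_pos: [550.0, -96.0, 127.5]
orientation: [3.141, 0.016, 0.001]
wrist_force: [-0.6, -0.0, 0.9]
grip_width: 0.599
grip_force: 0.0
```

```bash
python3 -c "
from h import *
cap('orange',save='pics/w11.png')"
```

```text
orange (294, 188, 43, 47) all [553.2 -92.7] 18.1 top [550.6 -92.5] 15.7 TCP [550.  -96.  127.5] [3.141e+00 1.600e-02 1.000e-03] 24.0
```

Red insert is seated at the key, and green stands in its well. Gripping orange.

Call:
drive_tool([
  [0.6,[0.03,-0.13,0.8],[0,0,0]],
  [0.6,[0,0,0.9],[0,0,0]],
  [0.6,[0,0,0.9],[0,0,0]],
  [0.6,[0,0,0.86],[0,0,0]],
  [0.6,[0,0,0],[0,0,0]],
  [0,[0,0,0],[0,0,0]],
  [0,[0,0,0],[0,0,0]],
  [0,[0,0,0],[0,0,0]],
  [0,[0,0,0],[0,0,0]],
  [0,[0,0,0],[0,0,0]],
], newtons=25)

```text
time: 25.05
ee_pos: [551.1, -93.2, 41.2]
orientation: [3.141, 0.014, 0.002]
wrist_force: [-0.0, -0.8, 7.3]
grip_width: 0.34
grip_force: 25.0
```

Call:
drive_tool([
  [0,[0,0,-0.5],[0,0,0]],
  [0,[0,0,-1],[0,0,0]],
  [0,[0,0,-1],[0,0,0]],
  [0,[0,0,-1],[0,0,0]],
  [0,[0,0,-0.9],[0,0,0]],
  [0,[0.1,-0.9,0],[0,0,0]],
  [0,[0.1,-0.9,0],[0,0,0]],
  [0,[0.1,-0.9,0],[0,0,0]],
  [0,[0.1,-0.9,0],[0,0,0]],
  [0,[0.1,-0.9,0],[0,0,0]],
])

```text
time: 26.05
ee_pos: [561.8, 20.5, 151.2]
orientation: [3.142, 0.014, 0.0]
wrist_force: [0.2, 0.1, -0.4]
grip_width: 0.342
grip_force: 25.0
```

Call:
drive_tool([
  [0,[0.1,-0.9,0],[0,0,0]],
  [0,[0.1,-0.9,0],[0,0,0]],
  [0,[0.1,-0.9,0],[0,0,0]],
  [0,[0.1,-0.9,0],[0,0,0]],
  [0,[0.1,-0.9,0],[0,0,0]],
  [0,[0.1,-0.9,0],[0,0,0]],
  [0,[0.1,-0.9,0],[0,0,0]],
  [0,[0.1,-0.9,0],[0,0,0]],
  [0,[0.05,-0.9,0],[0,0,0]],
  [0,[0,-0.9,0],[0,0,0]],
])

```text
time: 27.05
ee_pos: [581.0, 245.7, 151.2]
orientation: [-3.141, -0.014, -0.0]
wrist_force: [-0.4, -0.5, 0.1]
grip_width: 0.335
grip_force: 25.0
```

Call:
drive_tool([
  [0,[0,-0.9,0],[0,0,0]],
  [0,[0,-0.9,0],[0,0,0]],
  [0,[0,-0.9,0],[0,0,0]],
  [0,[0,-0.9,0],[0,0,0]],
  [0,[0,0,0.4],[0,0,-0.8]],
  [0,[0,0,0.4],[0,0,-0.7]],
  [0,[0,0,0.3],[0,0,-0.7]],
  [0,[0,0,0],[0,0,0]],
  [0,[0,0,0],[0,0,0]],
])

```text
time: 27.95
ee_pos: [580.4, 334.8, 123.5]
orientation: [-3.126, -0.312, 0.0]
wrist_force: [0.5, 0.0, 0.3]
grip_width: 0.338
grip_force: 25.0
```

Run:
```python
from h import *
s=arm.read_state();print(s['time'],s['ee_pos'],s['orientation'],s['q'].round(2))
m=arm.camera_model("wrist");im=arm.get_image("wrist")
cv2.imwrite("pics/w12.png",im);np.save("w12.npy",m['view'])
th=np.radians(11.4);R=np.array([[np.cos(th),-np.sin(th)],[np.sin(th),np.cos(th)]]);c=np.array([560.5,292.3])
print(proj(m,[np.r_[c+R@p,20] for p in([57.5,80],[57.5,-80],[30,-10],[30,-28],[48,40],[29,21],[29,59])]).round())
```

```text
27.95 [580.36382828 334.76204677 123.45649888] [-3.12588476e+00 -3.12068608e-01  2.35653154e-04] [-0.44  0.65 -0.26  1.8   0.23  0.72 -2.2 ]
[[270. 164.]
 [459. 165.]
 [375. 196.]
 [396. 196.]
 [317. 175.]
 [339. 197.]
 [295. 197.]]
```

View pics/w12.png

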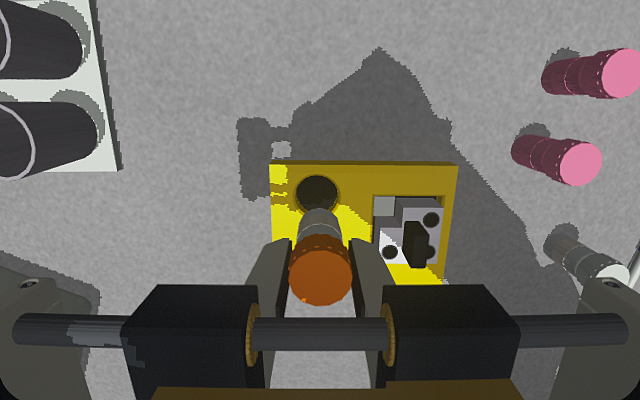

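Tray and key where predicted: corner (271,164), key (374,196), well (317,194). Lowering orange.

Call:
drive_tool([
  [0,[0.04,-0.09,0.8],[0,0,0]],
  [0,[0,0,0.8],[0,0,0]],
  [0,[0,0,0.5],[0,0,0]],
  [0,[0,0,0.4],[0,0,0]],
  [0,[0,0,0.25],[0,0,0]],
  [0,[0,0,0.15],[0,0,0]],
  [0,[0,0,0.1],[0,0,0]],
  [0,[0,0,0],[0,0,0]],
])

```text
time: 28.8
ee_pos: [581.0, 337.3, 47.9]
orientation: [-3.126, -0.315, -0.0]
wrist_force: [-0.5, -0.1, -0.8]
grip_width: 0.338
grip_force: 25.0
```

Call:
drive_tool([
  [0,[0,0,0.02],[0,0,0]],
  [0.6,[0,0,0],[0,0,0]],
  [0.6,[0,0,0],[0,0,0]],
  [0.6,[0,0,0],[0,0,0]],
  [0.6,[0,0,-0.5],[0,0,0]],
  [0.6,[0,0,-0.9],[0,0,0]],
  [0.6,[0,0,-0.9],[0,0,0.8]],
  [0.6,[0,0,-0.9],[0,0,0.8]],
  [0.6,[0,0,0],[0,0,0.7]],
  [0.6,[-0.3,0.9,0],[0,0,0]],
])

```text
time: 29.8
ee_pos: [574.1, 318.3, 129.5]
orientation: [-3.138, -0.002, -0.005]
wrist_force: [-0.3, -0.3, -0.2]
grip_width: 0.6
grip_force: 0.0
```

Call:
drive_tool([
  [0.6,[-0.3,0.9,0],[0,0,0]],
  [0.6,[-0.3,0.9,0],[0,0,0]],
  [0.6,[-0.3,0.9,0],[0,0,0]],
  [0.6,[-0.3,0.9,0],[0,0,0]],
  [0.6,[-0.3,0.9,0],[0,0,0]],
  [0.6,[-0.3,0.9,0],[0,0,0]],
  [0.6,[-0.3,0.9,0],[0,0,0]],
  [0.6,[-0.3,0.9,0],[0,0,0]],
  [0.6,[-0.3,0.9,0],[0,0,0]],
  [0.6,[-0.3,0.9,0],[0,0,0]],
])

```text
time: 30.8
ee_pos: [498.4, 89.0, 128.3]
orientation: [-3.141, -0.0, -0.002]
wrist_force: [-0.1, -1.0, 0.8]
grip_width: 0.6
grip_force: 0.0
```

Call:
drive_tool([
  [0.6,[-0.3,0.9,0],[0,0,0]],
  [0.6,[-0.3,0.9,0],[0,0,0]],
  [0.6,[-0.3,0.9,0],[0,0,0]],
  [0.6,[-0.3,0.9,0],[0,0,0]],
  [0.6,[-0.3,0.9,0],[0,0,0]],
  [0.6,[-0.2,0.9,0],[0,0,0]],
  [0.6,[0,0.8,0],[0,0,0]],
  [0.6,[0,0.8,0],[0,0,0]],
  [0.6,[0,0,0],[0,0,0]],
  [0.6,[0,0,0],[0,0,0]],
])

```text
time: 31.8
ee_pos: [456.3, -85.3, 128.0]
orientation: [3.142, -0.002, 0.002]
wrist_force: [0.1, 1.1, -0.2]
grip_width: 0.598
grip_force: 0.0
```

```bash
python3 -c "
from h import *
cap('purple',save='pics/w13.png')"
```

```text
purple (272, 181, 43, 47) all [464.9 -66.7] 18.2 top [462.8 -65.4] 16.2 TCP [456.3 -85.3 128. ] [ 3.142e+00 -2.000e-03  2.000e-03] 31.8
```

Call:
drive_tool([
  [0.6,[0.26,-0.79,0],[0,0,0]],
  [0.6,[0,0,0.8],[0,0,0]],
  [0.6,[0,0,0.9],[0,0,0]],
  [0.6,[0,0,0.9],[0,0,0]],
  [0.6,[0,0,0.88],[0,0,0]],
  [0.6,[0,0,0],[0,0,0]],
  [0,[0,0,0],[0,0,0]],
  [0,[0,0,0],[0,0,0]],
  [0,[0,0,0],[0,0,0]],
  [0,[0,0,0],[0,0,0]],
])

```text
time: 32.85
ee_pos: [463.0, -65.6, 41.2]
orientation: [3.142, -0.0, 0.003]
wrist_force: [0.6, -0.0, 5.9]
grip_width: 0.335
grip_force: 25.0
```

Call:
drive_tool([
  [0,[0,0,0],[0,0,0]],
])

```text
time: 32.95
ee_pos: [463.1, -65.6, 41.2]
orientation: [3.142, -0.0, 0.003]
wrist_force: [0.3, 1.1, 8.1]
grip_width: 0.336
grip_force: 25.0
```

Call:
drive_tool([
  [0,[0,0,-0.5],[0,0,0]],
  [0,[0,0,-1],[0,0,0]],
  [0,[0,0,-1],[0,0,0]],
  [0,[0,0,-1],[0,0,0]],
  [0,[0,0,-0.9],[0,0,0]],
  [0,[0.15,-0.9,0],[0,0,0]],
  [0,[0.15,-0.9,0],[0,0,0]],
  [0,[0.15,-0.9,0],[0,0,0]],
  [0,[0.15,-0.9,0],[0,0,0]],
  [0,[0.15,-0.9,0],[0,0,0]],
])

```text
time: 33.95
ee_pos: [481.3, 47.6, 150.8]
orientation: [3.142, -0.001, 0.001]
wrist_force: [0.1, 0.2, -0.8]
grip_width: 0.341
grip_force: 25.0
```

Call:
drive_tool([
  [0,[0.15,-0.9,0],[0,0,0]],
  [0,[0.15,-0.9,0],[0,0,0]],
  [0,[0.15,-0.9,0],[0,0,0]],
  [0,[0.15,-0.9,0],[0,0,0]],
  [0,[0.15,-0.9,0],[0,0,0]],
  [0,[0.15,-0.9,0],[0,0,0]],
  [0,[0.15,-0.9,0],[0,0,0]],
  [0,[0.15,-0.9,0],[0,0,0]],
  [0,[0.15,-0.9,0],[0,0,0]],
  [0,[0.15,-0.9,0],[0,0,0]],
])

```text
time: 34.95
ee_pos: [518.7, 272.6, 150.7]
orientation: [3.142, -0.0, 0.0]
wrist_force: [1.0, 0.4, -1.0]
grip_width: 0.341
grip_force: 25.0
```

Call:
drive_tool([
  [0,[0.15,-0.9,0],[0,0,0]],
  [0,[0.04,-0.9,0],[0,0,0]],
  [0,[0,-0.36,0],[0,0,0]],
  [0,[0,0,0.4],[0,0,-0.8]],
  [0,[0,0,0.4],[0,0,-0.8]],
  [0,[0,0,0.3],[0,0,-0.7]],
  [0,[0,0,0],[0,0,0]],
  [0,[0,0,0],[0,0,0]],
])

```text
time: 35.75
ee_pos: [523.5, 325.2, 123.0]
orientation: [3.126, 0.311, -0.001]
wrist_force: [-0.1, 0.9, -0.6]
grip_width: 0.34
grip_force: 25.0
```

Call:
drive_tool([
  [0,[0.03,-0.02,0.8],[0,0,0]],
  [0,[0,0,0.8],[0,0,0]],
  [0,[0,0,0.5],[0,0,0]],
  [0,[0,0,0.4],[0,0,0]],
  [0,[0,0,0.25],[0,0,0]],
  [0,[0,0,0.15],[0,0,0]],
  [0,[0,0,0.1],[0,0,0]],
  [0,[0,0,0],[0,0,0]],
])

```text
time: 36.55
ee_pos: [524.1, 326.7, 47.9]
orientation: [-3.126, -0.315, -0.0]
wrist_force: [-0.6, -0.2, -0.5]
grip_width: 0.338
grip_force: 25.0
```

Release, lift, back away and check with the fixed cameras.

Call:
drive_tool([
  [0,[0,0,0.02],[0,0,0]],
  [0.6,[0,0,0],[0,0,0]],
  [0.6,[0,0,0],[0,0,0]],
  [0.6,[0,0,0],[0,0,0]],
  [0.6,[0,0,-0.5],[0,0,0]],
  [0.6,[0,0,-0.9],[0,0,0]],
  [0.6,[0,0,-1],[0,0,0]],
  [0.6,[0,0,-1],[0,0,0]],
  [0.6,[0,0,-1],[0,0,0]],
  [0.6,[0,0,-1],[0,0,0]],
])

```text
time: 37.55
ee_pos: [524.0, 326.6, 184.5]
orientation: [-3.125, -0.315, -0.001]
wrist_force: [0.4, 0.1, -0.5]
grip_width: 0.598
grip_force: 0.0
```

Call:
drive_tool([
  [0.6,[0,1,-1],[0,0,0]],
  [0.6,[0,1,-1],[0,0,0]],
  [0.6,[0,1,-1],[0,0,0]],
  [0.6,[0,1,-1],[0,0,0]],
  [0.6,[0,1,-1],[0,0,0]],
  [0.6,[0,1,-1],[0,0,0]],
  [0.6,[0,1,0],[0,0,0]],
  [0.6,[0,1,0],[0,0,0]],
  [0.6,[0,0,0],[0,0,0]],
  [0.6,[0,0,0],[0,0,0]],
])

```text
time: 38.55
ee_pos: [563.7, 130.5, 333.1]
orientation: [-3.126, -0.313, -0.001]
wrist_force: [0.2, 0.6, -0.2]
grip_width: 0.598
grip_force: 0.0
```

Run:
```python
from h import *
s=arm.read_state();print(s['time'],s['ee_pos'])
w=arm.get_image("wrist");d=arm.get_image("side");cv2.imwrite("pics/fin.png",np.vstack([w[0:270],cv2.resize(d[130:340,190:430],None,fx=1.4,fy=1.4) if 0 else cv2.copyMakeBorder(cv2.resize(d[130:340,190:430],None,fx=1.5,fy=1.5),0,0,0,280,0)]))
```

```text
38.55 [563.72460231 130.52129709 333.12381963]
```

View pics/fin.png

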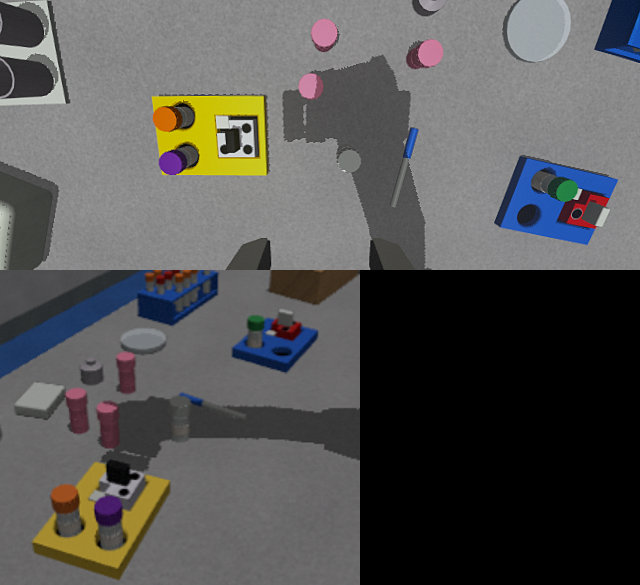

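All five pieces are seated: orange (168,118) and purple (173,162) upright in the yellow wells, metal insert at the key, green and red in the blue tray. The white-capped bottle stands at (349,160).

```bash
python3 -c "
from station import arm
print(arm.close_job())"
```

```text
the job is handed in; nothing more can be done
None
```

I made up both kits and handed the job in at about 39 s of the 131 s allowed; the last pictures show every piece seated and the white-capped bottle standing in place, but `close_job` returned no verdict.

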